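# Line up two V-blocks with a straightedge and lay a camshaft in them

### The job

Set up the camshaft for its run-out check on the surface plate. Line the loose V-block up with the one held by its magnet, switches on the same side, by laying the straightedge flat on the plate with its long edge flush along the plain side faces (the side without the switches, facing the robot) of both blocks, far enough apart for the camshaft's two bearing journals; then lay the camshaft gently in both Vs so that each journal sits wholly within its block. Leave the straightedge lying flush against the blocks, and leave everything else on the bench as it is.

Things in the scene. Friction and masses are not known exactly. Their poses are not given: they have to be found in the camera images.
- plate: Cast-iron surface plate, a dark flat slab 330 (x) x 460 (y) x 50 mm, fixed on the steel bench (bench top at z = 0). Origin: centre of its underside, so its working surface is 50 mm above the origin.
- vblock_held: Steel magnetic V-block 60 (x) x 50 (y) x 50 mm high, held immovably to the plate near its left or right end. Origin: centre of its underside. 90 degree V along its y, 40 mm wide at the top, 20 mm deep; a journal lying in it has its axis 47 mm above the origin. Plain side face at x = -30 mm, towards the robot; the black switch knob sticks out 12 mm at x = +30 mm, 18 mm up.
- vblock_loose: The matching V-block, same shape, size and frame, 0.7 to 1.0 kg, magnet off, loose at the other end of the plate, its switch on the far side, up to 0.85 rad askew to its partner. It belongs beside its partner towards the plate's middle (no room on the other side). Gripped on its end faces (y = +-25 mm), its side faces stay free.
- straightedge: Plain flat steel bar 200 (its x) x 36 (its y) x 10 mm thick, 0.45 to 0.65 kg, lying flat on the bench to the left or right of the plate. Origin: centre of its underside. Its long edges are the faces at y = +-18 mm; either may be used. It must reach along both blocks.
- camshaft: Steel camshaft 190 mm long, 0.4 to 0.6 kg, on the bench on the other side of the plate, axis 13 mm up. Origin: on its axis (its x) midway between the bright journals, which are 24 mm in diameter, 32 mm wide, centred at x = +-60 mm. Two lobes 10 mm wide at x = +-22.5 mm, reaching 20.5 mm from the axis; between them 35 mm of bare 22 mm shaft to grip. Either end may go in either block.
- feeler: Bystander: folded feeler-gauge set 16 x 105 x 12 mm, loose on the far edge of the plate. Origin: centre of its underside.
- micrometer: Bystander: outside micrometer about 140 x 75 x 17 mm, lying loose on the bench at the far left. Origin: middle of its frame.
- oil: Bystander: oil bottle 66 mm in diameter, 170 mm high, standing loose by the plate's far right corner. Origin: centre of its underside.
- spanner: Bystander: spanner 190 mm long, lying loose along x on the bench at the left, outside whichever thing lies beside the plate.
- screwdriver: Bystander: screwdriver 200 mm long, lying loose along x on the bench at the right, outside whichever thing lies beside the plate.
- spring: Bystander: valve spring 60 mm in diameter, 66 mm high, standing loose on the plate's far left corner. Origin: centre of its underside.
- indicator_stand: Bystander, fixed: indicator stand behind the plate, foot 60 x 50 x 55 mm, post and dial up to 225 mm high. Origin: centre of its underside.
There are look-alikes about, which are no part of the job. Leave any orange look-alike of the vblock_loose alone.

How it is judged:
By the outcome, as a careful person would: the job done as asked, in the order asked, and still so for the second after the job is handed in, with the robot touching nothing.
It also fails if it takes over 72 s, if anything falls off the work surface, if the arm or the gripper's body presses on something with over 40 N, if the wrist force passes 120 N, or if a joint passes its speed limit or range.

### The arm

A 7-joint arm with a two-finger parallel gripper is mounted at the origin on the work surface. World frame = base frame: x ahead of the robot, y to its left, z up, the work surface at z = 0. Lengths are in mm, angles in degrees, forces in N, time in s.
With the tool pointing down it reaches from about 425 to 950 mm from the base axis. Payload 4.7 kg.
Tool frame: the origin (TCP) lies at the very end of the fingers, on their centre line; the grasp point (between the pads) lies arm.grip_depth behind it (arm.grip_depth is the distance from the TCP to the grasp point, in mm); z points along the fingers, y is the line along which they close (so a half turn about z gives the same grasp; the last joint's range is limited). The gripper opens to 85 mm and grips with 20 to 120 N. Pads are 22 mm wide; open, the fingers measure 114 mm over their backs; the gripper's body (76 mm by 85 mm) begins 54 mm behind the grasp point. The pads swing forward as they close: fully open they stand 13 mm farther back than shut.
Start: joints at [75.178, 26.849, -2.785, 87.806, 1.381, 65.374, -4.715], TCP at [153.8, -657.263, 231.335] pointing down, gripper open.
Joint ranges: [-148.3, 148.3], [-19.14, 114.17], [-79.39, 73.82], [5.75, 140.21], [-59.74, 239.74], [12.07, 113.84], [-152.46, 152.46]. Speed limits (degrees/s): [147.25, 147.25, 180, 180, 180, 180, 180].

### API

Orientations are given as [roll, pitch, yaw] about the fixed x, y, z axes, in that order (R = Rz(yaw) Ry(pitch) Rx(roll)).
In Python, from rig import arm gives the robot as it stands.
- The arm moves only by the tool arm_command, never from a script. Its argument "moves" is a list of rows, each a list of 3 entries, a list of its own where there are three numbers: the closure, from 0 (fully open) to 1 (shut), then the shift along the world's x, y, z in mm, then the turn, a rotation vector about the world's x, y, z in rad. A call has 1 to 12 rows; each row shifts and turns the commanded pose from where the row before left it; what a row does not reach is not made up. A row lasts 1/12 s, in which the tool goes at most 41.7 mm and 7.16 degrees, less where a joint would pass 70% of its speed; a pose out of reach is approached as far as the arm can. A call is refused whole if a number of a shift passes 41.7 or a number of a turn 0.125, either way. A call with a gripper value outside its range is refused whole. The fingers move at their own pace and stop on an object; "force" is the grip in N (left out, the last holds). Time passes only in rows, so rows that do not move let the fingers close. It gives the time, the measured TCP pose, the force, the opening and the grip force at its end, in the units of the state.
- arm.get_obs(): the state, without advancing time (a new reading comes with each control period).
- arm.capture(name): name is "scene" or "top"; returns a dict with "color" (420x560x3 uint8, red, green, blue), "z_map" (420x560 float32, mm along the optical axis (not along the pixel's ray), 0 where there is no reading), "camera_matrix" (3x3 intrinsics, pixels), "D" ([k1, k2, p1, p2, k3] as OpenCV has them; the pictures are not rectified), "rvec" (rotation vector, rad) and "tvec" (3), from world to camera coordinates, as OpenCV has them. Camera axes: x right, y down, z forward; pixel columns grow to the right and rows downward; lengths in mm; the calibration is good to about 2 mm. A picture is of the moment at which its call begins.
- arm.job_done(): hands the job in; it is judged then, once.
Trained networks look in a picture, given as the dict that the camera call returned (one of the last four; its "shot" number tells which), for a name from the list of things; names that differ only in an ending like _2 or _b are one class to them, and where a whole thing is asked for, a point or a joint stands for the part that bears it (a point fixed in the world has none). Each returns a list of dicts, best first, with "score" (0 to 1); they miss things now and then, are a little off and sometimes report something else, mostly with a low value. They report only what shows in the picture. A call takes as long as a camera call. They do not tell look-alikes from the thing itself.
- arm.find_in(label, picture): "rect" ([centre column, centre row, width, height] in pixels, round what is visible of it).
- arm.cut_out(label, picture): "pixels" (420x560 bool, what is visible of it) and "rect" ([centre column, centre row, width, height] in pixels, round what is visible of it).
The state is a dict: "time_s": time; "joint_pos": joint angles; "qd": joint speeds; "joint_torque": joint torques, N m; "tool_pos": TCP position; "tcp_rot": TCP orientation; "ft_force": force on the tool from outside, world axes, zero at the start; "ft_torque": the same for the moment, N m; "grip_width": finger opening in mm; "grasp_force": force on a finger pad.
Only numpy, scipy, OpenCV 4.12 (cv2) and the standard library are available. Lean on these libraries where they do the work, as an engineer would, in place of code of your own. Each camera call takes 0.05 s, during which the arm holds its last target. There are 200 camera calls.

## Working session

There is one attempt and no reset: what is moved stays moved. The work goes in short steps, Python scripts to look and compute and a tool call to move; the robot and the scene stay as the last step left them, time stands still between calls to the robot, and variables do not carry over. Pictures are saved under pics/ and viewed, at most 10 in all, crops included, and the job is handed in when it is done.

Besides the shell and the picture viewer there is one more tool, called after "Call:" as name(argument=value, ...), one argument or row to a line, values as JSON. arm_command: Moves the arm, as the interface text tells. Its arguments: {"type":"object","properties":{"moves":{"type":"array","items":{"type":"array"}},"force":{"type":"number"}},"required":["moves"]}

```bash
ls; mkdir -p pics
cat > h.py <<'E'
from rig import arm
import numpy as np, cv2
def cloud(c):
    K=c["camera_matrix"];D=np.array(c["D"]);R=cv2.Rodrigues(np.array(c["rvec"],float))[0];t=np.array(c["tvec"],float).reshape(3)
    v,u=np.mgrid[0:420,0:560]
    p=cv2.undistortPoints(np.stack([u,v],-1).reshape(-1,1,2).astype(float),np.array(K),D).reshape(420,560,2)
    z=c["z_map"].astype(float)
    P=np.dstack([p[...,0]*z,p[...,1]*z,z])
    W=(P-t)@R
    W[z==0]=np.nan
    return W
E
python3 - <<'E'
from h import *
for n in("top","scene"):
    c=arm.capture(n); cv2.imwrite(f"pics/{n}0.png",cv2.cvtColor(c["color"],cv2.COLOR_RGB2BGR)); np.save(f"{n}0.npy",cloud(c))
    np.save(f"{n}0c.npy",c["color"])
    for l in("vblock_held","vblock_loose","straightedge","camshaft","feeler","spring","plate"):
        print(n,l,[(np.round(d["rect"]),round(d["score"],2)) for d in arm.find_in(l,c)][:4])
print(arm.grip_depth,arm.get_obs())
E
```

```text
pics
top vblock_held [(array([388., 154.,  30.,  32.]), 0.73), (array([332., 193.,  24.,  27.]), 0.7), (array([266., 117.,  54.,  46.]), 0.57)]
top vblock_loose [(array([204., 298.,  22.,  31.]), 0.64), (array([211., 119.,  28.,  29.]), 0.63), (array([245., 200.,  16.,  23.]), 0.58)]
top straightedge [(array([170., 224.,  41.,  66.]), 0.67), (array([401., 231.,  13.,  65.]), 0.59)]
top camshaft [(array([400., 232.,   7.,  62.]), 0.77), (array([332., 192.,  23.,  27.]), 0.53)]
top feeler [(array([287., 149.,  29.,   6.]), 0.47), (array([223., 154.,  20.,  22.]), 0.36), (array([159., 164.,  40.,  43.]), 0.29)]
top spring [(array([223., 155.,  20.,  24.]), 0.86), (array([243., 199.,  15.,  25.]), 0.37)]
top plate [(array([288., 201., 165., 117.]), 0.89), (array([246., 199.,  19.,  25.]), 0.23)]
scene vblock_held [(array([247., 181.,  31.,  31.]), 0.59)]
scene vblock_loose [(array([420., 224.,  30.,  35.]), 0.97), (array([311., 242.,  32.,  39.]), 0.86), (array([257., 344.,  36.,  33.]), 0.72)]
scene straightedge [(array([386., 304.,  82.,  33.]), 0.91)]
scene camshaft [(array([236., 131
[... 217 characters left out ...]
 0.8, 'joint_pos': array([75.17833077, 26.84800466, -2.78547683, 87.80810574,  1.38041333,
       65.37464056, -4.7141105 ]), 'qd': array([ 0.03004603,  0.03040052,  0.02245063, -0.00895275, -0.05252895,
        0.00291828, -0.10180211]), 'joint_torque': array([-3.04536643e-04, -5.10094070e+01, -4.71530179e-02, -2.37996697e+01,
        1.07591655e-02,  7.00722630e-04, -2.14355748e-05]), 'tool_pos': array([ 153.79858719, -657.24066152,  231.32708593]), 'tcp_rot': array([ 1.79997373e+02, -2.94825450e-03,  1.31684070e+01]), 'ft_force': array([-0.78818549, -0.12812333, -0.40406807]), 'ft_torque': array([-0.01282787,  0.0177151 , -0.04766186]), 'grasp_force': 0.0, 'grip_width': 85.33379156826157}
```

Run:
```python
import cv2
i=cv2.imread("pics/top0.png")[80:330,130:430]; cv2.imwrite("pics/top_crop.png",cv2.resize(i,None,fx=2.4,fy=2.4,interpolation=cv2.INTER_CUBIC))
i=cv2.imread("pics/scene0.png")[90:390,150:470]; cv2.imwrite("pics/scene_crop.png",cv2.resize(i,None,fx=2,fy=2,interpolation=cv2.INTER_CUBIC))
```

```text
(no output)
```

View pics/top_crop.png

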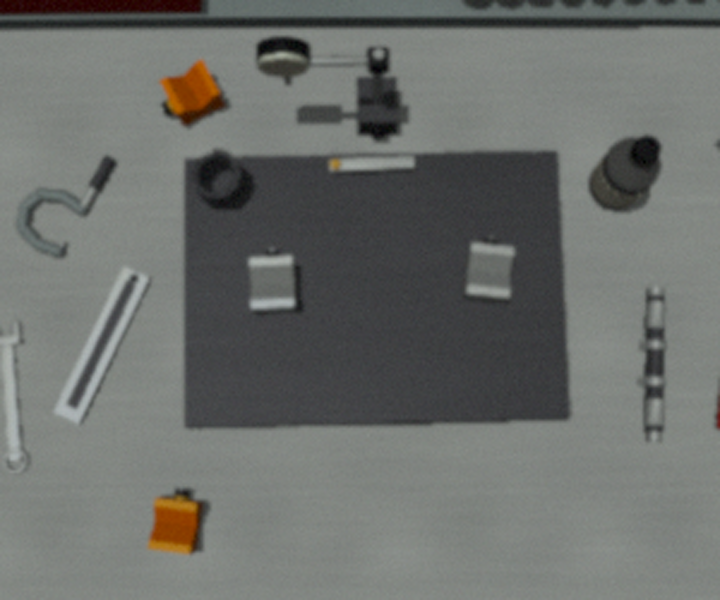

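View pics/scene_crop.png

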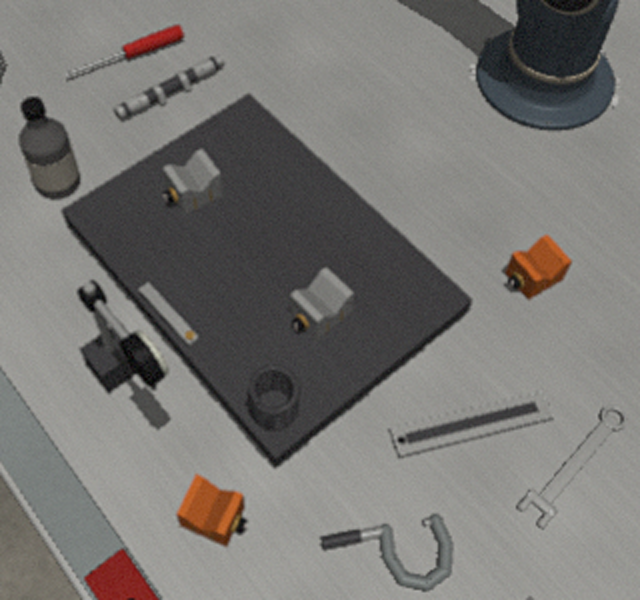

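```bash
cat >> h.py <<'E'
def shots(n,k=3):
    cs=[arm.capture(n) for _ in range(k)]
    W=np.nanmedian(np.stack([cloud(c) for c in cs]),0)
    return W,np.mean([c["color"].astype(float) for c in cs],0)
def sel(W,x,y,z):
    return (W[...,0]>x[0])&(W[...,0]<x[1])&(W[...,1]>y[0])&(W[...,1]<y[1])&(W[...,2]>z[0])&(W[...,2]<z[1])
def rect(P):
    return cv2.minAreaRect(P[:,:2].astype(np.float32))
E
python3 - <<'E'
from h import *
for n in("top","scene"):
    W,C=shots(n); np.save(n+"W.npy",W);np.save(n+"C.npy",C)
    print(n,"block px",W[[197,193],[245,333]] if n=="top" else W[[181,242],[247,311]])
    if n=="top":
        for a in((210,120),(330,220),(290,160),(170,224),(402,232)): print(a,W[a[1],a[0]].round(1))
T=np.load("topW.npy");S=np.load("sceneW.npy")
for nm,W in(("top",T),("scene",S)):
    pl=sel(W,(300,900),(-300,300),(43,57)); P=W[pl]; print(nm,"plate",len(P),np.nanmedian(P[:,2]),np.std(P[:,2]),rect(P[::3]))
    for y in((-220,-40),(40,200)):
        m=sel(W,(400,650),y,(92,108)); 
        if m.sum()>5: P=W[m]; print(nm,"blocktop",y,len(P),P.mean(0).round(1),rect(P))
        m=sel(W,(400,680),y,(62,110)); 
        P=W[m]; print(nm,"block",y,len(P),P.mean(0).round(1),P.max(0),rect(P))
    for y in((240,420),(-400,-240)):
        m=sel(W,(300,800),y,(5,40)); P=W[m]; print(nm,"side",y,len(P),P.mean(0).round(1),np.median(P[:,2]),rect(P))
E
```

```text
top block px [[ 566.0569078   116.73277107   81.87013912]
 [ 577.5650635  -132.38729829   78.65158245]]
(210, 120) [811.8 229.8  27.4]
(330, 220) [ 503.6 -125.5   51.5]
(290, 160) [681.2 -11.4  49.3]
(170, 224) [497.4 344.4  12. ]
(402, 232) [ 470.5 -339.2   27. ]
scene block px [[ 575.90876795 -126.48968377   83.2855807 ]
 [ 563.89563632  127.44536068   87.3794807 ]]
top plate 16787 50.76658006778994 1.8268843679878564 ((577.1614990234375, -16.882904052734375), (550.3153686523438, 560.6279907226562), 0.4171994626522064)
top blocktop (-220, -40) 252 [ 575.2 -131.2   98.5] ((574.6021118164062, -131.32080078125), (50.11268615722656, 59.87627410888672), 83.96839904785156)
top block (-220, -40) 447 [ 574.7 -130.3   91.9] [ 616.39235411 -102.90676908  105.03439013] ((580.5009155273438, -131.7903289794922), (50.364070892333984, 72.4239273071289), 83.28824615478516)
top blocktop (40, 200) 251 [561.2 120.5  98.7] ((561.2554931640625, 120.09893798828125), (60.99264907836914, 50.1846923828125), 3.435957908630371)
top block (40, 200) 536 [577.6 129.   91.4] [679.52746574 199.43828082 109.812505
[... 925 characters left out ...]
2), 82.8587417602539)
scene blocktop (40, 200) 342 [559.6 122.6  99.6] ((559.6403198242188, 121.2928466796875), (61.420265197753906, 51.22152328491211), 3.461127519607544)
scene block (40, 200) 792 [578.9 132.3  89.7] [679.43833177 198.48573203 109.90667869] ((602.6361083984375, 137.92042541503906), (162.9422607421875, 66.77599334716797), 21.177518844604492)
scene side (240, 420) 2198 [540.9 336.9  12.3] 11.999218703846292 ((549.998291015625, 330.0572509765625), (499.9902038574219, 179.3628692626953), 0.07436549663543701)
scene side (-400, -240) 1030 [ 532.9 -320.7   16. ] 16.00276372800314 ((550.4716186523438, -320.37322998046875), (157.93870544433594, 497.32037353515625), 89.8080825805664)
```

Run:
```python
from h import *
C=np.load("sceneC.npy");T=np.load("topC.npy")
f=lambda I,c,r,h:cv2.resize(np.clip(I[r-h:r+h,c-h:c+h]*1.5,0,255).astype(np.uint8),(390,290),interpolation=cv2.INTER_CUBIC)
o=np.vstack([np.hstack([f(C,247,181,26),f(C,311,244,26)]),np.hstack([f(T,332,192,24),f(T,244,197,24)])])
cv2.imwrite("pics/kn.png",o[...,::-1])
W=np.load("topW.npy")
m=sel(W,(380,780),(-280,280),(46,56));P=W[m]
for ax in(0,1):
    h,e=np.histogram(P[:,ax],bins=np.arange(-300,800,5)); k=np.where(h>30)[0]; print(ax,e[k[0]],e[k[-1]+1])
# straightedge / camshaft
for nm in("top","scene"):
    W=np.load(nm+"W.npy")
    for y,zz in(((250,395),(6,20)),((-395,-260),(6,45))):
        m=sel(W,(380,720),y,zz).astype(np.uint8)
        n,l,s,c=cv2.connectedComponentsWithStats(m)
        for i in range(1,n):
            if s[i,4]>60: P=W[l==i]; print(nm,s[i],P.mean(0).round(1),rect(P),P[:,2].max())
```

```text
0 400 735
1 -230 235
top [155 151  21  19 146] [689.8 364.   14.4] ((699.07958984375, 368.4166259765625), (38.674686431884766, 66.53588104248047), 61.31061935424805) 19.80491227121895
top [153 192  40  64 831] [498.9 339.1  11.1] ((500.1297912597656, 339.09906005859375), (38.36992645263672, 198.20220947265625), 65.04441833496094) 16.73756483207694
top [375 151  19  17  84] [ 681.6 -284.3   26.4] ((685.29443359375, -287.0099792480469), (62.0496711730957, 24.08823585510254), 45.32975769042969) 44.23231784773228
top [396 200  11  64 524] [ 472.8 -341.4   22. ] ((473.71923828125, -339.9811096191406), (28.618886947631836, 187.46546936035156), 88.03121948242188) 29.229806120487446
scene [ 345  286   81   33 1216] [501.6 338.7  11.8] ((497.7634582519531, 337.708740234375), (44.000396728515625, 199.59799194335938), 64.98338317871094) 16.954223645311934
scene [317 352  31  19 248] [690.  366.5  15.3] ((698.480712890625, 369.03668212890625), (40.40055847167969, 66.91171264648438), 61.61960983276367) 19.464539280311165
scene [206 118  56  32 478] [ 477.1 -340.1   21.9] ((473.763427734375, -348.3339538574219), (45.13545227050781, 188.56617736816406), 86.81881713867188) 32.19673133210702
scene [175 173  15  16 121] [ 697.9 -276.1   25.6] ((690.595703125, -281.6527099609375), (55.47952651977539, 16.7833251953125), 20.108564376831055) 44.96197359809701
```

View pics/kn.png

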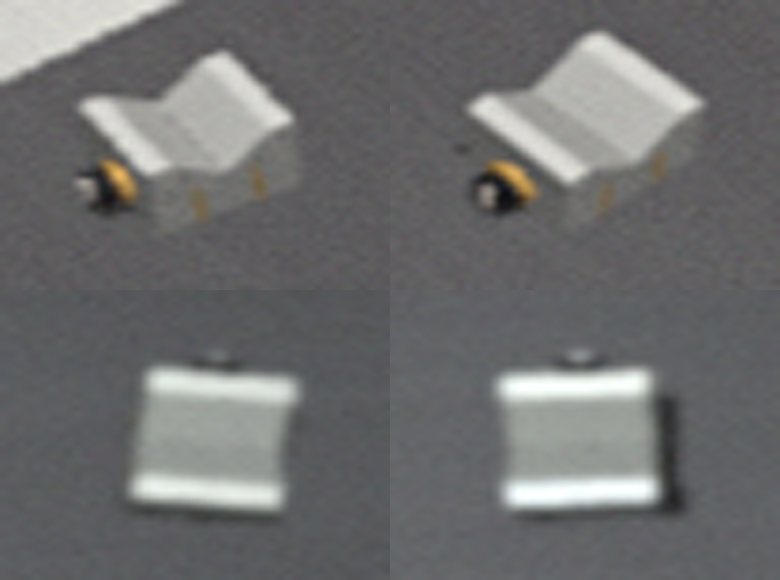

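Candidates for V-blocks in the top view: steel at (333,193) and (245,197) on the plate. The orange look-alikes at (211,119) and (204,298) are to be left alone. The crop shows both steel blocks with their switches on the far side, but the magnet state can't be read from the picture. I'll probe the right one with a gentle off-centre grip.

Call:
arm_command(
  moves=[
    [0,[23.3,28.9,-6.2],[0,0,-0.0188]],
    [0,[23.3,28.9,-6.2],[0,0,-0.0188]],
    [0,[23.3,28.9,-6.2],[0,0,-0.0188]],
    [0,[23.3,28.9,-6.2],[0,0,-0.0188]],
    [0,[23.3,28.9,-6.2],[0,0,-0.0188]],
    [0,[23.3,28.9,-6.2],[0,0,-0.0188]],
    [0,[23.3,28.9,-6.2],[0,0,-0.0188]],
    [0,[23.3,28.9,-6.2],[0,0,-0.0188]],
    [0,[23.3,28.9,-6.2],[0,0,-0.0188]],
    [0,[23.3,28.9,-6.2],[0,0,-0.0188]],
    [0,[23.3,28.9,-6.2],[0,0,-0.0188]],
    [0,[23.3,28.9,-6.2],[0,0,-0.0188]],
  ],
  force=20,
)

```text
time_s: 2.1
tool_pos: [434.4, -309.1, 157.0]
tcp_rot: [180.0, -0.0, 0.2]
ft_force: [0.5, -0.2, -0.4]
grip_width: 85.6
grasp_force: 0.0
```

Call:
arm_command(
  moves=[
    [0,[23.3,28.9,-6.2],[0,0,-0.0188]],
    [0,[23.3,28.9,-6.2],[0,0,-0.0188]],
    [0,[23.3,28.9,-6.2],[0,0,-0.0188]],
    [0,[23.3,28.9,-6.2],[0,0,-0.0188]],
    [0,[23.3,28.9,-6.2],[0,0,-0.0188]],
    [0,[23.3,28.9,-6.2],[0,0,-0.0188]],
    [0,[0,0,0],[0,0,0]],
    [0,[0,0,0],[0,0,0]],
  ],
)

```text
time_s: 2.77
tool_pos: [574.4, -134.0, 119.3]
tcp_rot: [-179.9, 0.0, -5.9]
ft_force: [-0.9, -0.3, -0.6]
grip_width: 85.4
grasp_force: 0.0
```

Call:
arm_command(
  moves=[
    [0,[0,-1,-22],[0,0,-0.005]],
    [0,[0,-1,-22],[0,0,0]],
    [0,[0,-1,-20],[0,0,0]],
    [0,[0,0,0],[0,0,0]],
    [0.2,[0,0,0],[0,0,0]],
    [0.3,[0,0,0],[0,0,0]],
    [0.35,[0,0,0],[0,0,0]],
    [0.38,[0,0,0],[0,0,0]],
    [0.38,[0,0,0],[0,0,0]],
  ],
  force=20,
)

```text
time_s: 3.52
tool_pos: [575.1, -134.5, 58.5]
tcp_rot: [-179.7, -0.2, -6.3]
ft_force: [-0.8, 10.3, 5.6]
grip_width: 53.2
grasp_force: 5.1
```

Call:
arm_command(
  moves=[
    [0,[0,0,0],[0,0,0]],
    [0,[0,0,0],[0,0,0]],
    [0,[0,2,30],[0,0,0]],
    [0,[0,3,35],[0,0,0]],
    [0,[-2,35,0],[0,0,0.024]],
    [0,[-2,36,0],[0,0,0.024]],
    [0,[-2,36,0],[0,0,0.024]],
    [0,[-2,36,0],[0,0,0.024]],
    [0,[-2,36,0],[0,0,0.024]],
    [0,[-2,36,0],[0,0,0.024]],
    [0,[-2,38,0],[0,0,0.024]],
    [0,[0,0,0],[0,0,0]],
  ],
  force=20,
)

```text
time_s: 4.52
tool_pos: [558.7, 127.3, 122.3]
tcp_rot: [-179.7, -0.2, 3.8]
ft_force: [-1.2, 1.1, -0.3]
grip_width: 85.5
grasp_force: 0.0
```

```bash
cat >> h.py <<'E'
def blocks():
    for n in("scene",):
        W,C=shots(n)
        for y in((-180,-80),(-80,190)):
            m=sel(W,(400,640),y,(92,108)); P=W[m]; print(n,y,len(P),rect(P))
E
python3 -c "
from h import *
o=arm.get_obs();print(o['tool_pos'],o['tcp_rot'],o['joint_pos'])"
```

```text
[558.69089969 127.30001519 122.28381786] [-1.79673043e+02 -1.75394365e-01  3.77632123e+00] [  -3.78887232   25.18813841  -16.96560818  107.62568255    9.21747181
   48.26621696 -111.57903621]
```

Call:
arm_command(
  moves=[
    [0,[1.8,-6.6,0],[-0.0057,0.003,-0.006]],
    [0,[0,0,-23],[0,0,0]],
    [0,[0,0,-23],[0,0,0]],
    [0,[0,0,-23],[0,0,0]],
    [0,[0,0,0],[0,0,0]],
    [0.3,[0,0,0],[0,0,0]],
    [0.6,[0,0,0],[0,0,0]],
    [0.6,[0,0,0],[0,0,0]],
    [0.6,[0,0,0],[0,0,0]],
  ],
  force=60,
)

```text
time_s: 5.27
tool_pos: [563.4, 114.3, 54.9]
tcp_rot: [179.9, -0.2, 2.8]
ft_force: [0.1, 4.8, 6.5]
grip_width: 49.3
grasp_force: 65.6
```

Call:
arm_command(
  moves=[
    [0.6,[0,0,5],[0,0,0]],
    [0.6,[0,0,10],[0,0,0]],
    [0.6,[0,0,0],[0,0,0]],
    [0.6,[0,0,0],[0,0,0]],
    [0.6,[0,0,0],[0,0,0]],
  ],
)

```text
time_s: 5.68
tool_pos: [560.6, 110.4, 66.4]
tcp_rot: [179.6, 0.2, 2.7]
ft_force: [-0.3, 0.9, -6.8]
grip_width: 49.2
grasp_force: 64.3
```

Run:
```python
from h import *
for n in("scene","top"):
    c=arm.capture(n); cv2.imwrite(f"pics/g{n}.png",cv2.resize(c["color"][...,::-1],(800,600)))
o=arm.get_obs();print(o)
W=cloud(c); m=sel(W,(400,640),(40,180),(95,125)); P=W[m]; print(len(P),np.percentile(P[:,2],[5,50,95]),rect(P))
```

```text
{'time_s': 5.7833, 'joint_pos': array([  -4.01113137,   29.50748173,  -15.13837824,  109.6978498 ,
         11.37347576,   42.57058793, -112.9776929 ]), 'qd': array([-0.16694806,  0.10575512, -0.14959327, -0.14433282, -0.07381004,
       -0.05028911,  0.03401462]), 'joint_torque': array([ 7.12866336e-02, -5.05966723e+01, -2.92027898e+00, -1.95328152e+01,
        3.11804493e-02,  2.85413477e-02,  1.73570484e-04]), 'tool_pos': array([560.43615506, 110.78896834,  66.15837853]), 'tcp_rot': array([179.64525715,   0.26738979,   2.75388829]), 'ft_force': array([ 0.25534632, -0.57813671, -7.13836054]), 'ft_torque': array([-0.00068863, -0.00437357, -0.00923635]), 'grasp_force': 64.28533583879471, 'grip_width': 49.05644569621791}Traceback (most recent call last):
  File "<stdin>", line 5, in <module>
    return _quantile_unchecked(
        a, q, axis, out, overwrite_input, method, keepdims, weights)
    return _ureduce(a,
                    func=_quantile_ureduce_func,
    ...<5 lines>...
                    overwrite_input=overwrite_input,
                    method=method)
    r = func(a, **kwargs)
    result = _quantile(arr,
                       quantiles=q,
    ...<2 lines>...
                       out=out,
                       weights=wgt)
    slices_having_nans = np.isnan(arr[-1, ...])
                                  ~~~^^^^^^^^^
IndexError: index -1 is out of bounds for axis 0 with size 0
```

View pics/gscene.png

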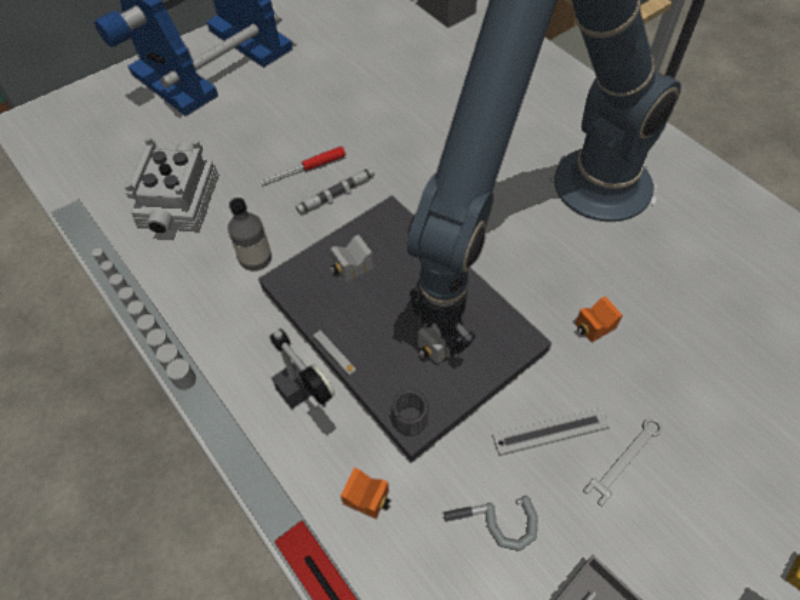

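Call:
arm_command(
  moves=[
    [0.6,[2.6,-12,0],[0.0057,-0.003,-0.016]],
    [0.6,[5.2,-25,0],[0,0,-0.031]],
    [0.6,[5.2,-25,0],[0,0,-0.031]],
    [0.6,[5.2,-25,0],[0,0,-0.031]],
    [0.6,[5.2,-24,0],[0,0,-0.031]],
    [0.6,[2.6,-12,0],[0,0,-0.016]],
    [0.6,[0,0,0],[0,0,0]],
    [0.6,[0,0,0],[0,0,0]],
    [0.6,[0,0,0],[0,0,0]],
  ],
)

```text
time_s: 6.53
tool_pos: [586.6, -10.5, 66.5]
tcp_rot: [-179.9, 0.0, -6.1]
ft_force: [-1.2, 0.5, -7.9]
grip_width: 49.3
grasp_force: 64.2
```

Run:
```python
from h import *
for n in("scene","top"):
    W,C=shots(n,2)
    print(n,"held",rect(W[sel(W,(500,640),(-180,-85),(93,107))]))
    # gripped block: top at ~112
    m=sel(W,(500,660),(-60,40),(90,122)); P=W[m];  print(len(P),rect(P) if len(P) else 0, np.percentile(P,[5,50,95],axis=0) if len(P) else 0)
o=arm.get_obs();print(o['tool_pos'],o['tcp_rot'],o['ft_force'])
```

```text
scene held ((575.45654296875, -133.29141235351562), (51.76994323730469, 56.739585876464844), 84.59197998046875)
276 ((587.630615234375, -0.56341552734375), (57.9732551574707, 83.62881469726562), 45.947723388671875) [[583.76975844 -36.76334236  91.28740476]
 [604.24831411  -8.93927031 108.40162941]
 [616.14587922  20.07035245 116.79140599]]
top held ((574.76513671875, -131.2662353515625), (49.929542541503906, 60.521484375), 83.85736083984375)
10 ((574.354736328125, 21.89794158935547), (31.20167350769043, 13.507400512695312), 47.10945510864258) [[559.65747821  15.03532394 108.99977615]
 [578.93637153  25.93497735 118.24122559]
 [588.54538673  35.68094627 121.76512105]]
[586.79238503 -10.19680267  66.70342465] [-1.79967953e+02  1.77880542e-02 -6.03322527e+00] [ 0.32712785 -0.25863815 -6.18564092]h.py:14: RuntimeWarning: All-NaN slice encountered
  W=np.nanmedian(np.stack([cloud(c) for c in cs]),0)
```

Call:
arm_command(
  moves=[
    [0.6,[0,-2,-4],[0,0,-0.002]],
    [0.6,[0,0,-4],[0,0,0]],
    [0.6,[0,0,-3],[0,0,0]],
    [0.6,[0,0,-1.5],[0,0,0]],
    [0.6,[0,0,0],[0,0,0]],
    [0.6,[0,0,0],[0,0,0]],
  ],
)

```text
time_s: 7.23
tool_pos: [586.7, -13.7, 55.0]
tcp_rot: [180.0, 0.0, -6.3]
ft_force: [-4.7, -0.4, 4.2]
grip_width: 48.9
grasp_force: 65.4
```

Call:
arm_command(
  moves=[
    [0.35,[0,0,0],[0,0,0]],
    [0.2,[0,0,0],[0,0,0]],
    [0,[0,0,0],[0,0,0]],
    [0,[0,0,0],[0,0,0]],
    [0,[0,0,35],[0,0,0]],
    [0,[0,0,35],[0,0,0]],
    [0,[-2,38,10],[0,0,0]],
    [0,[-2,40,0],[0,0,0]],
    [0,[-5,40,0],[0,0,0]],
    [0,[-5,40,0],[0,0,0]],
    [0,[-5,40,0],[0,0,0]],
  ],
)

```text
time_s: 8.15
tool_pos: [568.0, 186.2, 134.7]
tcp_rot: [-180.0, -0.1, -6.3]
ft_force: [0.5, -0.5, -0.4]
grip_width: 85.3
grasp_force: 0.0
```

```bash
cat >> h.py <<'E'
def line_x(W,y0,zlo=93,zhi=107): pass
def two(k=3):
    for n in("scene","top"):
        W,C=shots(n,k)
        for y in((-180,-80),(-60,50)):
            P=W[sel(W,(500,660),y,(93,107))]; r=rect(P); print(n,len(P),np.round(r[0],1),np.round(r[1],1),round(r[2],2))
E
python3 - <<'E'
from h import *
two(); o=arm.get_obs();print(o['time_s'],o['tool_pos'],o['tcp_rot'],o['joint_pos'])
E
```

```text
scene 260 [ 573.1 -132.9] [51.5 60.3] 83.34
scene 289 [584.5 -13.5] [51.  61.1] 84.57
top 236 [ 574.6 -131.2] [49.9 60.8] 83.97
top 230 [585.9 -14.5] [49.1 60.3] 83.3
8.45 [568.4663085  182.94031325 134.0795006 ] [ 1.79945540e+02 -1.75193857e-02 -6.37197277e+00] [ -10.21667567   26.26922318  -15.48787112  103.72966193    8.79736654
   51.17698341 -126.08599405]
```

Call:
arm_command(
  moves=[
    [0,[-2.9,6.5,-3],[0,0,0.1174]],
    [0,[-2.9,6.5,-3],[0,0,0.1174]],
    [0,[-2.9,6.5,-3],[0,0,0.1174]],
    [0,[-2.9,6.5,-3],[0,0,0.1174]],
    [0,[-2.9,6.5,-3],[0,0,0.1174]],
    [0,[-2.9,6.5,-3],[0,0,0.1174]],
    [0,[-2.9,6.5,-3],[0,0,0.1174]],
    [0,[-2.9,6.5,-3],[0,0,0.1174]],
    [0,[-2.9,6.5,-3],[0,0,0.1174]],
    [0,[-2.9,6.5,-3],[0,0,0.1174]],
    [0,[-2.9,6.5,-3],[0,0,0.1174]],
    [0,[-2.9,6.5,-3],[0,0,0.1174]],
  ],
)

```text
time_s: 9.45
tool_pos: [534.2, 260.2, 97.9]
tcp_rot: [180.0, 0.1, 74.5]
ft_force: [-0.9, -0.4, 0.2]
grip_width: 85.2
grasp_force: 0.0
```

Call:
arm_command(
  moves=[
    [0,[-2.9,6.5,-3],[0,0,0.1174]],
    [0,[-2.9,6.5,-3],[0,0,0.1174]],
    [0,[-2.9,6.5,-3],[0,0,0.1174]],
    [0,[-2.9,6.5,-3],[0,0,0.1174]],
    [0,[-2.9,6.5,-3],[0,0,0.1174]],
    [0,[-2.9,6.5,-3],[0,0,0.1174]],
    [0,[-2.9,6.5,-3],[0,0,0.1174]],
    [0,[-2.9,6.5,-3],[0,0,0.1174]],
    [0,[-2.9,6.5,-3],[0,0,0.1174]],
    [0,[-2.9,6.5,-3],[0,0,0.1174]],
    [0,[-2.9,6.5,-3],[0,0,0.1174]],
    [0,[-2.9,6.5,-3],[0,0,0.1174]],
  ],
)

```text
time_s: 10.45
tool_pos: [499.8, 338.2, 61.7]
tcp_rot: [-179.9, 0.1, 155.3]
ft_force: [0.6, -0.5, 0.3]
grip_width: 85.4
grasp_force: 0.0
```

Call:
arm_command(
  moves=[
    [0,[0,0,0],[0,0,0]],
    [0,[0,0,0],[0,0,0]],
    [0,[0,0,0],[0,0,0]],
  ],
)

```text
time_s: 10.7
tool_pos: [499.5, 338.8, 62.1]
tcp_rot: [-180.0, 0.0, 154.9]
ft_force: [-0.3, 0.7, 0.4]
grip_width: 85.5
grasp_force: 0.0
```

Call:
arm_command(
  moves=[
    [0,[0,0,-20],[0,0,0]],
    [0,[0,0,-20],[0,0,0]],
    [0,[0,0,-19],[0,0,0]],
    [0,[0,0,0],[0,0,0]],
    [0.3,[0,0,0],[0,0,0]],
    [0.5,[0,0,0],[0,0,0]],
    [0.8,[0,0,0],[0,0,0]],
    [0.8,[0,0,0],[0,0,0]],
    [0.8,[0,0,0],[0,0,0]],
  ],
  force=70,
)

```text
time_s: 11.45
tool_pos: [499.0, 340.5, 4.9]
tcp_rot: [180.0, 0.1, 155.1]
ft_force: [-0.4, -1.6, 7.0]
grip_width: 33.6
grasp_force: 69.0
```

Call:
arm_command(
  moves=[
    [0.8,[0,0,5],[0,0,0]],
    [0.8,[0,0,15],[0,0,0]],
    [0.8,[0,0,25],[0,0,0]],
    [0.8,[0,0,20],[0,0,0]],
    [0.8,[0,0,10],[0,0,0]],
    [0.8,[0,0,0],[0,0,0]],
    [0.8,[0,0,0],[0,0,0]],
  ],
)

```text
time_s: 12.03
tool_pos: [498.4, 339.9, 78.3]
tcp_rot: [-180.0, 0.0, 155.1]
ft_force: [-0.1, -0.4, -5.7]
grip_width: 32.9
grasp_force: 70.6
```

Run:
```python
from h import *
W,C=shots("scene",2)
P=W[sel(W,(380,650),(230,450),(68,100))]; print(len(P),rect(P),np.percentile(P[:,2],[5,50,95]))
u=P[:,:2]@[np.cos(np.radians(-25)),np.sin(np.radians(-25))]
print(np.polyfit(u,P[:,2],1), u.min(),u.max(), np.array([499.5,338.8])@[np.cos(np.radians(-25)),np.sin(np.radians(-25))])
cv2.imwrite("pics/se.png",cv2.resize(C[200:380,250:490].astype(np.uint8)[...,::-1],(800,600)))
```

```text
1078 ((498.63970947265625, 339.24560546875), (178.99591064453125, 146.4078369140625), 11.6810941696167) [80.23883832 85.18404552 87.95040749]
[3.89064681e-03 8.37725744e+01] 207.62768566488018 408.3337006827993 309.51767254705766h.py:14: RuntimeWarning: All-NaN slice encountered
  W=np.nanmedian(np.stack([cloud(c) for c in cs]),0)
```

View pics/se.png

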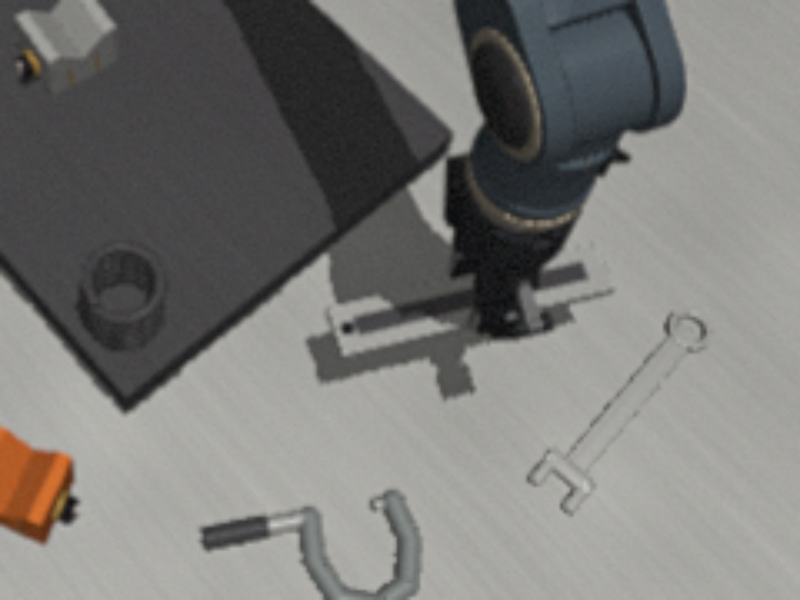

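Call:
arm_command(
  moves=[
    [0.8,[-2,-20,0],[0,0,-0.06]],
    [0.8,[-2,-35,0],[0,0,-0.11]],
    [0.8,[-2,-36,0],[0,0,-0.11]],
    [0.8,[-2,-36,0],[0,0,-0.11]],
    [0.8,[-2,-36,0],[0,0,-0.11]],
    [0.8,[-2,-36,0],[0,0,-0.11]],
    [0.8,[-2,-36,0],[0,0,-0.11]],
    [0.8,[-2,-36,0],[0,0,-0.11]],
    [0.8,[-2,-36,0],[0,0,-0.11]],
    [0.8,[-2,-36,0],[0,0,-0.11]],
    [0.8,[-2,-36,0],[0,0,-0.11]],
    [0.8,[-2,-25,0],[0,0,-0.083]],
  ],
)

```text
time_s: 13.13
tool_pos: [472.8, -67.5, 77.1]
tcp_rot: [-179.8, 0.1, 83.5]
ft_force: [0.4, -0.8, -5.2]
grip_width: 32.9
grasp_force: 70.8
```

Call:
arm_command(
  moves=[
    [0.8,[0,0,0],[0,0,0]],
    [0.8,[0,0,0],[0,0,0]],
    [0.8,[0,0,0],[0,0,0]],
    [0.8,[0,0,0],[0,0,0]],
  ],
)

```text
time_s: 13.47
tool_pos: [474.2, -62.0, 77.9]
tcp_rot: [-180.0, -0.1, 84.1]
ft_force: [-0.6, 0.7, -5.2]
grip_width: 33.3
grasp_force: 70.8
```

Call:
arm_command(
  moves=[
    [0.8,[8,-1,-4],[0,0,-0.003]],
    [0.8,[12,-1,-5],[0,0,0]],
    [0.8,[10,-1,-5],[0,0,0]],
    [0.8,[6,0,-4],[0,0,0]],
    [0.8,[0,0,-3],[0,0,0]],
    [0.8,[0,0,-2],[0,0,0]],
    [0.8,[0,0,-1],[0,0,0]],
    [0.8,[0,0,0],[0,0,0]],
    [0.8,[0,0,0],[0,0,0]],
  ],
)

```text
time_s: 14.22
tool_pos: [511.0, -66.3, 54.9]
tcp_rot: [179.9, -0.0, 83.8]
ft_force: [-0.1, 0.5, 1.5]
grip_width: 32.9
grasp_force: 71.7
```

```bash
cat > se.py <<'E'
from h import *
def fit(P,z):  # edges
    r=rect(P); return np.round(r[0],1),np.round(r[1],1),round(r[2],2)
for n in("scene","top"):
    W,C=shots(n,3)
    m=sel(W,(480,575),(-185,60),(55,66)).astype(np.uint8)
    k,l,s,_=cv2.connectedComponentsWithStats(m)
    for i in range(1,k):
        if s[i,4]>40: P=W[l==i]; print(n,s[i,4],fit(P,0),np.median(P[:,2]).round(1))
    for y in((-180,-80),(-60,50)):
        P=W[sel(W,(500,660),y,(94,107))]; print(n,len(P),fit(P,0))
o=arm.get_obs();print(o['time_s'],o['tool_pos'],o['tcp_rot'],o['ft_force'])
E
python3 se.py 2>/dev/null
```

```text
scene 63 (array([ 507.5, -158.2]), array([35. , 24.6]), 32.57) 62.4
scene 516 (array([511.7, -27.3]), array([136.3,  49.6]), 85.95) 62.6
scene 220 (array([ 572.9, -132.3]), array([52.3, 61. ]), 83.51)
scene 282 (array([571.4, -24.7]), array([75.5, 84.8]), 84.85)
top 310 (array([515.8, -10.5]), array([83.9, 37.2]), 83.66) 60.7
top 43 (array([ 595.4, -145.3]), array([26.2, 16. ]), 83.26)
top 188 (array([585.9, -14.5]), array([49.2, 61. ]), 83.22)
14.5167 [511.02541141 -66.27700962  54.8982599 ] [ 1.79913966e+02 -1.64129772e-02  8.37833649e+01] [-0.7397438   1.33566961  5.336833  ]
```

Call:
arm_command(
  moves=[
    [0.8,[4,-0.4,2],[0,0,0]],
    [0.8,[6,-0.6,0],[0,0,0]],
    [0.8,[4,-0.4,0],[0,0,0]],
    [0.8,[2,-0.2,0],[0,0,0]],
    [0.8,[2,-0.2,0],[0,0,0]],
    [0.8,[1.5,-0.2,0],[0,0,0]],
    [0.8,[1.5,-0.2,0],[0,0,0]],
    [0.8,[1,-0.1,0],[0,0,0]],
    [0.8,[0,0,0],[0,0,0]],
    [0.8,[0,0,0],[0,0,0]],
  ],
)

```text
time_s: 15.35
tool_pos: [532.3, -69.0, 56.2]
tcp_rot: [-180.0, 0.0, 83.8]
ft_force: [1.3, -0.4, -5.0]
grip_width: 33.3
grasp_force: 70.9
```

Call:
arm_command(
  moves=[
    [0.8,[1,-0.1,-1],[0,0,0]],
    [0.8,[1,-0.1,0],[0,0,0]],
    [0.8,[1,-0.1,0],[0,0,0]],
    [0.8,[0,0,0],[0,0,0]],
    [0.8,[0,0,0],[0,0,0]],
  ],
)

```text
time_s: 15.77
tool_pos: [532.9, -69.1, 55.0]
tcp_rot: [-179.7, 0.1, 83.8]
ft_force: [-5.9, 1.0, 1.1]
grip_width: 33.3
grasp_force: 71.6
```

```bash
python3 se.py 2>/dev/null
```

```text
scene 416 (array([532.2, -35.3]), array([138.2,  56.8]), 76.85) 63.0
scene 199 (array([ 572.9, -132.4]), array([51.5, 61. ]), 83.29)
scene 284 (array([560.9, -22.9]), array([ 74. , 112.1]), 89.75)
top 325 (array([538.1, -13.2]), array([83.5, 37.2]), 84.86) 60.9
top 6 (array([ 597.7, -157.1]), array([9.1, 3. ]), 0.22)
top 166 (array([555.6, -15.3]), array([131.2,  49.6]), 18.33)
16.0667 [532.87486516 -69.10122956  55.02198438] [-1.79706573e+02  8.74117304e-02  8.38003708e+01] [-7.43788342  0.12976227  1.59061802]
```

Call:
arm_command(
  moves=[
    [0.8,[1.5,-0.2,0],[0,0,0]],
    [0.8,[1.5,-0.2,0],[0,0,0]],
    [0.8,[0,0,0],[0,0,0]],
    [0.8,[0,0,0],[0,0,0]],
  ],
)

```text
time_s: 16.4
tool_pos: [533.3, -69.2, 55.0]
tcp_rot: [-179.4, 0.2, 83.8]
ft_force: [-13.1, 1.1, 8.3]
grip_width: 33.1
grasp_force: 72.5
```

```bash
python3 -c "
from h import *
o=arm.get_obs();print(o['ft_force'],o['ft_torque'],o['tool_pos'],o['tcp_rot'])"
```

```text
[-13.08419885   1.08578752   8.31588404] [0.24570922 2.73821055 0.05404478] [533.29292547 -69.21917367  54.98934879] [-1.79388927e+02  1.67159204e-01  8.37991168e+01]
```

Call:
arm_command(
  moves=[
    [0.8,[-2,0.2,1.5],[0,0,0]],
    [0.8,[-1.5,0.2,1],[0,0,0]],
    [0.8,[0,0,0],[0,0,0]],
    [0.8,[0,0,0],[0,0,0]],
  ],
  force=20,
)

```text
time_s: 16.73
tool_pos: [533.2, -69.2, 57.3]
tcp_rot: [-179.8, 0.0, 83.8]
ft_force: [-5.9, 0.9, -3.1]
grip_width: 32.8
grasp_force: 71.1
```

Call:
arm_command(
  moves=[
    [0.8,[0,0,-2],[0,0,0]],
    [0.8,[0,0,-0.5],[0,0,0]],
    [0.8,[0,0,0],[0,0,0]],
    [0.6,[0,0,0],[0,0,0]],
    [0.55,[0,0,0],[0,0,0]],
    [0.5,[0,0,0],[0,0,0]],
    [0.4,[0,0,0],[0,0,0]],
    [0.3,[0,0,0],[0,0,0]],
    [0.2,[0,0,0],[0,0,0]],
    [0.2,[0,0,0],[0,0,0]],
  ],
)

```text
time_s: 17.57
tool_pos: [535.9, -69.3, 55.8]
tcp_rot: [179.9, -0.0, 83.8]
ft_force: [0.7, 1.2, 0.0]
grip_width: 68.3
grasp_force: 0.0
```

Call:
arm_command(
  moves=[
    [0.2,[0,0,15],[0,0,0]],
    [0.2,[0,0,30],[0,0,0]],
    [0.2,[0,0,40],[0,0,0]],
    [0,[-6,-10,25],[0,0,0]],
    [0,[-6,-30,0],[0,0,-0.1]],
    [0,[-6,-40,0],[0,0,-0.12]],
    [0,[-6,-40,0],[0,0,-0.12]],
    [0,[-6,-40,0],[0,0,-0.12]],
    [0,[-6,-40,0],[0,0,-0.12]],
    [0,[-6,-20,0],[0,0,-0.12]],
    [0,[0,0,0],[0,0,0]],
    [0,[0,0,0],[0,0,0]],
  ],
)

```text
time_s: 18.57
tool_pos: [492.5, -290.7, 165.2]
tcp_rot: [180.0, 0.0, 43.5]
ft_force: [-0.3, 0.4, -0.3]
grip_width: 85.0
grasp_force: 0.0
```

```bash
cat > fl.py <<'E'
from h import *
for n in("top","scene"):
    W,C=shots(n,3)
    m=sel(W,(490,575),(-190,60),(55,67)).astype(np.uint8)
    k,l,s,_=cv2.connectedComponentsWithStats(m); i=1+np.argmax(s[1:,4]); P=W[l==i]; r=rect(P); print(n,"bar",np.round(r[0],1),np.round(r[1],1),round(r[2],2))
    for y in((-180,-80),(-60,50)):
        P=W[sel(W,(540,660),y,(94,107))]; r=rect(P); print(n,len(P),np.round(r[0],1),np.round(r[1],1),round(r[2],2))
        b=cv2.boxPoints(r)
    if n=="scene": W0=W
    cv2.imwrite("pics/fl_"+n+".png",cv2.resize((C[160:235,225:355] if n=="top" else C[140:290,210:350])[...,::-1].astype(np.uint8),(800,480) if n=="top" else (560,600),interpolation=cv2.INTER_CUBIC))
o=arm.get_obs();print(o['time_s'],o['tool_pos'],o['tcp_rot'],o['joint_pos'])
E
python3 fl.py
```

```text
top bar [532.9 -69.8] [197.2  37.4] 84.12
top 221 [ 574.8 -131. ] [50.  60.4] 83.23
top 218 [586.3 -14.8] [49.6 60.5] 83.27
scene bar [541.6 -74.8] [209.   74.3] 82.85
scene 248 [ 573.5 -132.5] [52.9 61. ] 82.36
scene 277 [585.3 -14.1] [52.9 60.8] 83.57
18.8667 [ 493.51064585 -287.78063376  165.35279169] [ 1.79997374e+02 -2.86999193e-02  4.38315519e+01] [ 48.22478405  23.78570717 -28.68596353 105.06135939  13.71327636
  54.57097361 -32.58893438]
```

View pics/fl_top.png

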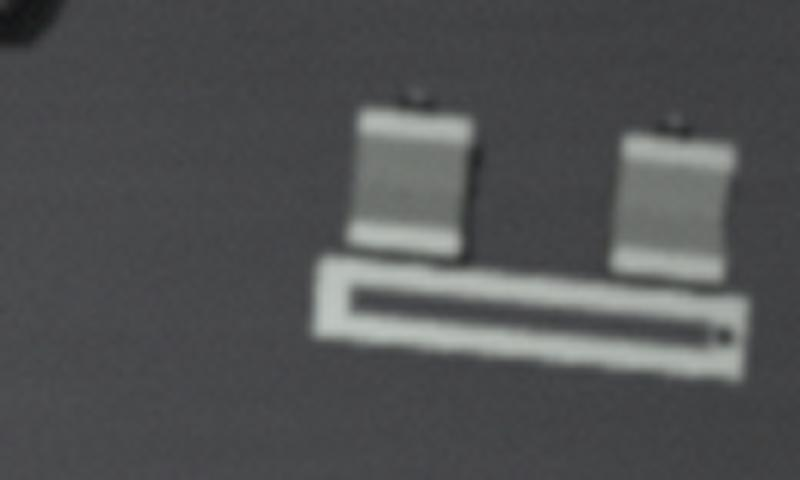

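The top view shows the bar lying parallel to both V-blocks (bar centre at about (530,318) in the crop). The measured centre-to-edge distances are 47.5 to 48 mm against the 48 mm expected. I'll nudge the free bar gently at mid-length with shut fingers so it seats fully.

Call:
arm_command(
  moves=[
    [0.5,[0,14,-4],[0,0,-0.06]],
    [1,[-1,28,-8],[0,0,-0.109]],
    [1,[-1,28,-8],[0,0,-0.109]],
    [1,[-1,28,-8],[0,0,-0.109]],
    [1,[-1,28,-8],[0,0,-0.109]],
    [1,[-1,28,-8],[0,0,-0.109]],
    [1,[0,28,-8],[0,0,-0.109]],
    [1,[0,28,-8],[0,0,-0.109]],
    [1,[0,13,-5],[0,0,-0.05]],
    [1,[0,0,0],[0,0,0]],
    [1,[0,0,0],[0,0,0]],
  ],
  force=20,
)

```text
time_s: 19.78
tool_pos: [487.9, -65.2, 100.3]
tcp_rot: [180.0, 0.0, -6.1]
ft_force: [-0.1, -0.8, -0.6]
grip_width: -0.3
grasp_force: 0.0
```

Call:
arm_command(
  moves=[
    [1,[-3,0,-15],[0,0,0]],
    [1,[0,0,-20],[0,0,0]],
    [1,[0,0,-11],[0,0,0]],
    [1,[0,0,0],[0,0,0]],
    [1,[0,0,0],[0,0,0]],
    [1,[0,0,0],[0,0,0]],
  ],
)

```text
time_s: 20.28
tool_pos: [485.6, -66.8, 54.9]
tcp_rot: [180.0, -0.1, -6.4]
ft_force: [-0.6, -1.0, 0.4]
grip_width: -0.1
grasp_force: 0.0
```

Call:
arm_command(
  moves=[
    [1,[7,-0.7,0],[0,0,0]],
    [1,[6,-0.6,0],[0,0,0]],
    [1,[3,-0.3,0],[0,0,0]],
    [1,[1,-0.1,0],[0,0,0]],
    [1,[0,0,0],[0,0,0]],
    [1,[0,0,0],[0,0,0]],
  ],
)

```text
time_s: 20.78
tool_pos: [501.8, -67.9, 54.2]
tcp_rot: [180.0, 0.0, -6.4]
ft_force: [-0.4, 0.1, -0.1]
grip_width: -0.0
grasp_force: 0.0
```

Call:
arm_command(
  moves=[
    [1,[1.5,-0.1,0],[0,0,0]],
    [1,[1.5,-0.1,0],[0,0,0]],
    [1,[1.5,-0.1,0],[0,0,0]],
    [1,[0,0,0],[0,0,0]],
    [1,[0,0,0],[0,0,0]],
  ],
)

```text
time_s: 21.2
tool_pos: [504.3, -68.1, 53.8]
tcp_rot: [180.0, 0.3, -6.4]
ft_force: [-4.8, 1.1, 2.7]
grip_width: -0.0
grasp_force: 2.6
```

Call:
arm_command(
  moves=[
    [1,[1,-0.1,0],[0,0,0]],
    [1,[0.5,0,0],[0,0,0]],
    [1,[0,0,0],[0,0,0]],
    [1,[0,0,0],[0,0,0]],
  ],
)

```text
time_s: 21.53
tool_pos: [504.3, -68.2, 53.7]
tcp_rot: [179.9, 0.4, -6.4]
ft_force: [-8.4, 0.7, 5.9]
grip_width: -0.1
grasp_force: 4.1
```

Call:
arm_command(
  moves=[
    [1,[-6,0.5,0],[0,0,0]],
    [1,[-9,0,0],[0,0,0]],
    [0.5,[-2,0,20],[0,0,0]],
    [0,[0,-10,30],[0,0,0]],
    [0,[0,-40,5],[0,0,0.01]],
    [0,[-2,-40,0],[0,0,0.02]],
    [0,[-2,-40,0],[0,0,0.02]],
    [0,[-2,-40,0],[0,0,0.02]],
    [0,[-2,-40,0],[0,0,0]],
    [0,[-2,-40,0],[0,0,0]],
    [0,[0,0,0],[0,0,0]],
    [0,[0,0,0],[0,0,0]],
  ],
)

```text
time_s: 22.53
tool_pos: [479.8, -321.2, 109.0]
tcp_rot: [179.9, -0.0, -2.7]
ft_force: [-0.4, 0.8, 0.1]
grip_width: 85.2
grasp_force: 0.0
```

```bash
python3 fl.py
python3 - <<'E'
from h import *
for n in("top","scene"):
    W=np.load(n+"W.npy"); C=np.load(n+"C.npy")
    m=sel(W,(370,580),(-375,-305),(17,45)); P=W[m]
    f=np.polyfit(P[:,0],P[:,1],1); print(n,len(P),"angle",np.degrees(np.arctan(f[0])),"y@474",np.polyval(f,474),"x",P[:,0].min(),P[:,0].max(), (P[:,0].min()+P[:,0].max())/2)
    # brightness and max height along x
    for a in range(370,580,10):
        q=m&(W[...,0]>a)&(W[...,0]<a+10)
        if q.sum(): print(a,q.sum(),int(C[q].mean()),W[q][:,2].max().round(0),W[q][:,1].min().round(0),W[q][:,1].max().round(0))
E
```

```text
top bar [532.7 -69.8] [197.6  38.6] 83.53
top 226 [ 574.8 -131.1] [49.9 60.7] 83.71
top 221 [586.5 -14.5] [48.8 60.6] 83.33
scene bar [538.8 -68.3] [204.   70.9] 89.62
scene 243 [ 573.4 -132.3] [51.4 60.5] 83.65
scene 276 [584.8 -14.3] [53.3 61.3] 84.02
22.8333 [ 481.42937061 -316.14954257  109.36614552] [-1.79981885e+02 -1.49832275e-02 -2.18667972e+00] [ 42.69447198  26.58049714 -17.71019296 107.59469871  10.6235776
  47.40940339 -72.66432243]
top 460 angle -2.804480474431945 y@474 -342.31412891024064 x 380.147293299434 566.9090278041053 473.5281605517697
380 21 121 25.0 -347.0 -331.0
390 20 75 27.0 -346.0 -330.0
400 30 117 27.0 -351.0 -327.0
410 24 120 27.0 -351.0 -329.0
420 30 117 29.0 -351.0 -330.0
430 20 60 28.0 -348.0 -331.0
440 25 82 27.0 -352.0 -332.0
450 28 104 28.0 -353.0 -329.0
460 21 55 27.0 -353.0 -332.0
470 30 56 27.0 -354.0 -332.0
480 22 59 26.0 -353.0 -333.0
490 26 107 28.0 -353.0 -333.0
500 28 75 27.0 -354.0 -333.0
510 21 69 28.0 -355.0 -336.0
520 23 118 26.0 -355.0 -336.0
530 26 119 28.0 -356.0 -335.0
540 23 118 28.0 -356.0 -335.0
550 23 82 26.0 -357.0 -338.0
560 19 117 25.0 -357.0 -339.0
scene 387 angle -3.3094222178147454 y@474 -341.0655335169143 x 376.02570173007535 568.0974827744787 472.061592252277
370 6 138 25.0 -343.0 -332.0
380 16 121 28.0 -347.0 -329.0
390 19 92 29.0 -348.0 -328.0
400 18 129 28.0 -349.0 -329.0
410 22 126 30.0 -351.0 -328.0
420 19 119 29.0 -350.0 -331.0
430 21 70 29.0 -350.0 -333.0
440 19 105 29.0 -351.0 -330.0
450 26 103 29.0 -354.0 -329.0
460 18 70 29.0 -354.0 -334.0
470 17 63 31.0 -351.0 -335.0
480 19 71 29.0 -350.0 -334.0
490 21 131 30.0 -356.0 -332.0
500 24 74 29.0 -355.0 -332.0
510 21 98 27.0 -359.0 -337.0
520 19 135 29.0 -355.0 -335.0
530 21 133 32.0 -355.0 -337.0
540 23 124 29.0 -354.0 -337.0
550 21 92 28.0 -357.0 -339.0
560 17 117 27.0 -355.0 -340.0
```

```bash
cat > ln.py <<'E'
from h import *
# subpixel edges in top image -> known-height plane -> lines in world
cs=[arm.capture("top") for _ in range(8)]; c=cs[0]
I=np.mean([x["color"].astype(float).mean(2) for x in cs],0); np.save("I.npy",I)
K=np.array(c["camera_matrix"]);D=np.array(c["D"]);R=cv2.Rodrigues(np.array(c["rvec"],float))[0];t=np.array(c["tvec"],float).reshape(3)
def topix(P): return cv2.projectPoints(np.array(P,float),np.array(c["rvec"],float),t,K,D)[0].reshape(-1,2)
from scipy.ndimage import map_coordinates, gaussian_filter
I=gaussian_filter(I,0.6)
def edge(cen,yaw,off,half,z,sign):
    """line at x'=off from cen, along y' +-half; find gradient extremum of intensity along x'"""
    a=np.radians(yaw);ex=np.array([np.cos(a),np.sin(a)]);ey=np.array([-ex[1],ex[0]])
    s=np.arange(-6,6.01,.25);res=[]
    for v in np.linspace(-half,half,25):
        Q=np.array([[*(np.array(cen)+ex*(off+q)+ey*v),z] for q in s]); p=topix(Q)
        g=np.gradient(map_coordinates(I,[p[:,1],p[:,0]],order=3))*sign
        w=np.clip(g,0,None)**2; 
        k=np.argmax(g); w[np.abs(s-s[k])>2.5]=0
        res.append((v,off+(w*s).sum()/w.sum()))
    r=np.array(res); f=np.polyfit(r[:,0],r[:,1],1); e=r[:,1]-np.polyval(f,r[:,0]); ok=np.abs(e)<1
    f=np.polyfit(r[ok,0],r[ok,1],1); return round(f[1],2), round(yaw-np.degrees(np.arctan(f[0])),2), ok.sum(), e[ok].std().round(2)
H=(574.8,-131.1);L=(586.5,-14.5);B=(532.7,-69.8);y=-6.2
print("held front",edge(H,y,-30,19,100,1),"back",edge(H,y,30,19,100,-1))
print("loose front",edge(L,y,-30,19,100,1),"back",edge(L,y,30,19,100,-1))
print("bar front",edge(B,y,-18,85,60,1),"back",edge(B,y,18,85,60,-1))
print("campos",-R.T@t)
E
python3 ln.py
```

```text
held front (np.float64(-28.23), np.float64(-6.17), np.int64(25), np.float64(0.2)) back (np.float64(32.35), np.float64(-6.27), np.int64(25), np.float64(0.21))
loose front (np.float64(-28.33), np.float64(-6.21), np.int64(25), np.float64(0.15)) back (np.float64(32.36), np.float64(-5.77), np.int64(25), np.float64(0.22))
bar front (np.float64(-17.05), np.float64(-5.85), np.int64(25), np.float64(0.33)) back (np.float64(19.5), np.float64(-5.75), np.int64(24), np.float64(0.5))
campos [ 356.40828587   11.53377333 1323.72069899]
```

Call:
arm_command(
  moves=[
    [0.6,[0,20,0],[0,0,-0.01]],
    [1,[1,36,0],[0,0,-0.01]],
    [1,[1,36,0],[0,0,-0.01]],
    [1,[1,36,0],[0,0,-0.01]],
    [1,[1,36,0],[0,0,-0.01]],
    [1,[1,36,0],[0,0,-0.01]],
    [1,[1,34,-3],[0,0,-0.01]],
    [1,[0,15,-15],[0,0,0]],
    [1,[0,0,-20],[0,0,0]],
    [1,[0,0,-17.5],[0,0,0]],
    [1,[0,0,0],[0,0,0]],
    [1,[0,0,0],[0,0,0]],
  ],
)

```text
time_s: 24.23
tool_pos: [486.4, -68.8, 53.3]
tcp_rot: [-180.0, 0.1, -6.4]
ft_force: [-0.0, -0.4, 1.0]
grip_width: -0.3
grasp_force: 0.0
```

Call:
arm_command(
  moves=[
    [1,[6,-0.6,0],[0,0,0]],
    [1,[5,-0.5,0],[0,0,0]],
    [1,[3,-0.3,0],[0,0,0]],
    [1,[1.5,-0.1,0],[0,0,0]],
    [1,[0,0,0],[0,0,0]],
    [1,[0,0,0],[0,0,0]],
    [1,[0,0,0],[0,0,0]],
  ],
)

```text
time_s: 24.82
tool_pos: [502.3, -70.4, 53.8]
tcp_rot: [180.0, 0.0, -6.4]
ft_force: [0.1, 0.2, 0.6]
grip_width: 0.3
grasp_force: 0.0
```

Call:
arm_command(
  moves=[
    [1,[0.6,6,0],[0,0,0]],
    [1,[1.5,-0.1,0],[0,0,0]],
    [1,[1.5,-0.1,0],[0,0,0]],
    [1,[1.5,-0.1,0],[0,0,0]],
    [1,[1,-0.1,0],[0,0,0]],
    [1,[0,0,0],[0,0,0]],
    [1,[0,0,0],[0,0,0]],
  ],
)

```text
time_s: 25.4
tool_pos: [504.7, -63.8, 53.0]
tcp_rot: [180.0, 0.5, -6.3]
ft_force: [-8.0, 2.7, 6.0]
grip_width: -0.0
grasp_force: 4.0
```

Call:
arm_command(
  moves=[
    [1,[1.5,-0.1,0],[0,0,0]],
    [1,[0,0,0],[0,0,0]],
    [1,[0,0,0],[0,0,0]],
  ],
)

```text
time_s: 25.65
tool_pos: [504.7, -63.9, 52.8]
tcp_rot: [179.9, 0.7, -6.3]
ft_force: [-10.3, 3.2, 7.7]
grip_width: -0.0
grasp_force: 5.5
```

Call:
arm_command(
  moves=[
    [1,[1,-0.1,0],[0,0,0]],
    [1,[0,0,0],[0,0,0]],
    [1,[0,0,0],[0,0,0]],
  ],
)

```text
time_s: 25.9
tool_pos: [504.8, -63.9, 52.7]
tcp_rot: [179.9, 0.8, -6.3]
ft_force: [-12.1, 3.0, 9.4]
grip_width: -0.2
grasp_force: 6.4
```

Call:
arm_command(
  moves=[
    [1,[1.5,-0.2,1],[0,0,0]],
    [1,[0,0,0],[0,0,0]],
    [1,[0,0,0],[0,0,0]],
  ],
)

```text
time_s: 26.15
tool_pos: [505.6, -63.7, 52.8]
tcp_rot: [180.0, 0.9, -6.3]
ft_force: [-11.8, 3.3, 3.1]
grip_width: -0.0
grasp_force: 6.0
```

Call:
arm_command(
  moves=[
    [1,[1.5,-0.2,1],[0,0,0]],
    [1,[0,0,0],[0,0,0]],
    [1,[0,0,0],[0,0,0]],
  ],
)

```text
time_s: 26.4
tool_pos: [506.0, -63.5, 53.0]
tcp_rot: [180.0, 1.0, -6.3]
ft_force: [-11.0, 4.7, -1.2]
grip_width: 0.1
grasp_force: 5.9
```

```bash
python3 - <<'E'
from h import *
o=arm.get_obs();print(o['tool_pos'],o['tcp_rot'],o['ft_force'],o['ft_torque'])
E
python3 ln.py
```

```text
[506.04413735 -63.52821559  52.97335505] [179.97896448   0.97716108  -6.29370611] [-11.02652945   4.70485002  -1.20735653] [ 1.04080294  2.44344256 -0.02642325]ln.py:18: RuntimeWarning: invalid value encountered in scalar divide
  res.append((v,off+(w*s).sum()/w.sum()))
Traceback (most recent call last):
  File "ln.py", line 22, in <module>
    print("held front",edge(H,y,-30,19,100,1),"back",edge(H,y,30,19,100,-1))
                       ~~~~^^^^^^^^^^^^^^^^^^
  File "ln.py", line 20, in edge
    f=np.polyfit(r[ok,0],r[ok,1],1); return round(f[1],2), round(yaw-np.degrees(np.arctan(f[0])),2), ok.sum(), e[ok].std().round(2)
TypeError: expected non-empty vector for x
```

Call:
arm_command(
  moves=[
    [1,[-8,0.5,-1],[0,0,0]],
    [1,[-9,0,0],[0,0,0]],
    [0.5,[-4,0,20],[0,0,0]],
    [0,[0,-10,35],[0,0,0]],
    [0,[0,-40,5],[0,0,0.01]],
    [0,[-2,-40,0],[0,0,0.01]],
    [0,[-2,-40,0],[0,0,0.02]],
    [0,[-2,-40,0],[0,0,0.01]],
    [0,[-2,-40,0],[0,0,0]],
    [0,[-2,-40,0],[0,0,0]],
    [0,[0,0,0],[0,0,0]],
    [0,[0,0,0],[0,0,0]],
  ],
)

```text
time_s: 27.8
tool_pos: [482.1, -318.6, 114.9]
tcp_rot: [179.9, -0.1, -3.9]
ft_force: [0.5, 1.0, 0.1]
grip_width: 85.5
grasp_force: 0.0
```

```bash
python3 ln.py;  python3 -c "
from h import *
o=arm.get_obs();print(o['time_s'],o['tool_pos'],o['tcp_rot'])"
```

```text
held front (np.float64(-28.19), np.float64(-6.57), np.int64(25), np.float64(0.15)) back (np.float64(32.42), np.float64(-6.39), np.int64(25), np.float64(0.26))
loose front (np.float64(-26.15), np.float64(-6.35), np.int64(25), np.float64(0.09)) back (np.float64(34.2), np.float64(-6.57), np.int64(25), np.float64(0.09))
bar front (np.float64(-15.86), np.float64(-6.76), np.int64(25), np.float64(0.39)) back (np.float64(20.76), np.float64(-6.75), np.int64(25), np.float64(0.52))
campos [ 356.40828587   11.53377333 1323.72069899]
28.2 [ 483.43641822 -313.77395732  114.92097081] [ 1.79997720e+02 -1.45947235e-02 -3.37841345e+00]
```

Call:
arm_command(
  moves=[
    [0.3,[-5,-14,-20],[0,0,0.006]],
    [0.4,[-5,-14,-30],[0,0,0]],
    [0.4,[0,0,-30],[0,0,0]],
    [0.4,[0,0,-22],[0,0,0]],
    [0.4,[0,0,-10],[0,0,0]],
    [0.4,[0,0,0],[0,0,0]],
    [0.6,[0,0,0],[0,0,0]],
    [0.8,[0,0,0],[0,0,0]],
    [0.95,[0,0,0],[0,0,0]],
    [0.95,[0,0,0],[0,0,0]],
    [0.95,[0,0,0],[0,0,0]],
  ],
  force=50,
)

```text
time_s: 29.12
tool_pos: [474.5, -343.5, 4.7]
tcp_rot: [179.9, -0.2, -3.1]
ft_force: [-0.8, 0.3, 7.2]
grip_width: 20.2
grasp_force: 49.2
```

Call:
arm_command(
  moves=[
    [0.95,[0,0,8],[0,0,0]],
    [0.95,[0,0,25],[0,0,0]],
    [0.95,[0,0,35],[0,0,0]],
    [0.95,[3,8,30],[0,0,0.05]],
    [0.95,[8,20,25],[0,0,0.115]],
    [0.95,[8,20,15],[0,0,0.115]],
    [0.95,[8,20,0],[0,0,0.115]],
    [0.95,[8,20,0],[0,0,0.115]],
    [0.95,[8,20,0],[0,0,0.115]],
    [0.95,[8,20,0],[0,0,0.115]],
    [0.95,[8,20,0],[0,0,0.115]],
    [0.95,[8,20,0],[0,0,0.115]],
  ],
)

```text
time_s: 30.12
tool_pos: [538.7, -173.8, 140.2]
tcp_rot: [-179.9, 0.1, 52.7]
ft_force: [0.6, -0.3, -5.4]
grip_width: 19.5
grasp_force: 50.0
```

Call:
arm_command(
  moves=[
    [0.95,[8,20,0],[0,0,0.115]],
    [0.95,[8,20,0],[0,0,0.115]],
    [0.95,[8,20,0],[0,0,0.115]],
    [0.95,[8,20,0],[0,0,0.115]],
    [0.95,[9,21,0],[0,0,0.115]],
    [0.95,[8,20,0],[0,0,0.078]],
    [0.95,[0,0,0],[0,0,0]],
    [0.95,[0,0,0],[0,0,0]],
    [0.95,[0,0,0],[0,0,0]],
    [0.95,[0,0,0],[0,0,0]],
  ],
)

```text
time_s: 30.95
tool_pos: [588.0, -55.5, 140.2]
tcp_rot: [-179.9, 0.1, 89.7]
ft_force: [1.3, -0.5, -5.9]
grip_width: 20.0
grasp_force: 50.0
```

Run:
```python
from h import *
o=arm.get_obs();print(o['time_s'],o['tool_pos'],o['tcp_rot'],o['ft_force'],o['ft_torque'],o['grip_width'])
for n in("scene","top"):
    W,C=shots(n,2); 
    for y in((-190,-95),(-50,60)):
        P=W[sel(W,(540,640),y,(125,185))]; 
        if len(P)>10: print(n,len(P),np.median(P,0).round(1),P[:,1].min(),P[:,1].max(),np.polyfit(P[:,1],P[:,0],1),np.polyfit(P[:,1],P[:,2],1))
cv2.imwrite("pics/cam.png",cv2.resize(C[150:260,210:370].astype(np.uint8)[...,::-1],(800,550)))
```

```text
30.95 [588.03990099 -55.5095088  140.1569616 ] [-1.79897968e+02  7.93116567e-02  8.97126584e+01] [ 1.33522787 -0.48658091 -5.88346954] [ 0.02103088 -0.00235619  0.06513558] 20.013521740175406
scene 61 [ 593.2 -136.1  158.3] -151.7989305969864 -96.1821367684359 [1.44020707e-01 6.11123833e+02] [-1.65910740e-02  1.55194953e+02]
scene 408 [589.8 -14.5 159.9] -49.98839754050737 38.90815562800789 [-1.69615470e-03  5.88554169e+02] [-8.63281748e-02  1.58801907e+02]
top 230 [584.8  -1.1 158.3] -49.156660869757786 36.265600316498436 [1.28382246e-01 5.85036676e+02] [4.55806732e-02 1.57571176e+02]h.py:14: RuntimeWarning: All-NaN slice encountered
  W=np.nanmedian(np.stack([cloud(c) for c in cs]),0)
```

View pics/cam.png

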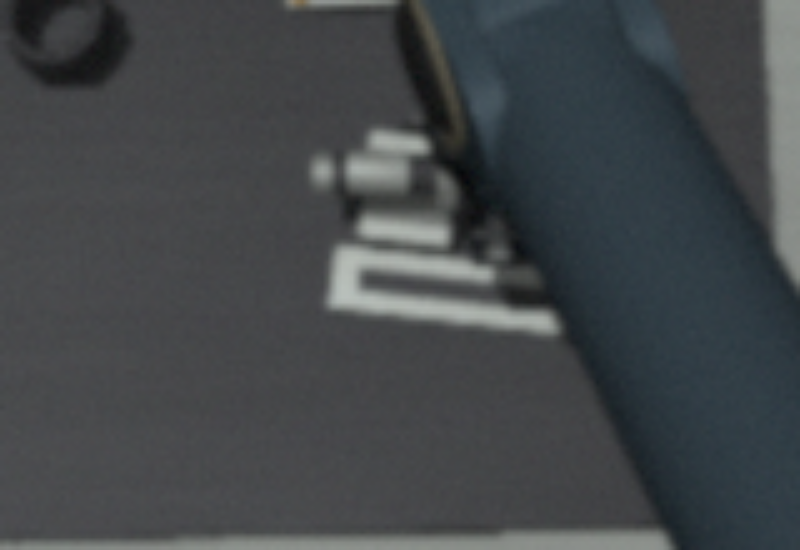

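Call:
arm_command(
  moves=[
    [0.95,[-3.3,-9,0],[0,0,-0.055]],
    [0.95,[-3.3,-8.5,-5],[0,0,-0.055]],
    [0.95,[0,0,-12],[0,0,0]],
    [0.95,[0,0,-12],[0,0,0]],
    [0.95,[0,0,-9],[0,0,0]],
    [0.95,[0,0,-4],[0,0,0]],
    [0.95,[0,0,0],[0,0,0]],
    [0.95,[0,0,0],[0,0,0]],
    [0.95,[0,0,0],[0,0,0]],
  ],
)

```text
time_s: 31.9
tool_pos: [583.0, -70.8, 99.1]
tcp_rot: [179.9, -0.0, 83.6]
ft_force: [0.3, 0.1, -4.9]
grip_width: 19.8
grasp_force: 50.0
```

```bash
cat > cam.py <<'E'
from h import *
o=arm.get_obs();print(o['time_s'],o['tool_pos'],o['tcp_rot'],o['ft_force'],o['ft_torque'])
W,C=shots("scene",3)
for y in((-75,-50),(-38,10),(15,45),(-160,-110),(-200,-160)):
    P=W[sel(W,(560,610),y,(101,125))]
    if len(P)>10: print(len(P),np.median(P,0).round(1),P[:,1].min().round(1),P[:,1].max().round(1),np.percentile(P[:,2],90).round(1))
E
python3 cam.py 2>/dev/null
```

```text
31.9 [582.9530636  -70.8168619   99.07146517] [ 1.79947375e+02 -2.68089897e-02  8.35858918e+01] [ 0.26679293  0.07387905 -4.91421346] [-0.07897484 -0.01598221  0.01487937]
100 [583.1 -62.  119.3] -74.8 -50.0 122.5
231 [587.4 -13.1 116.9] -37.8 9.7 121.2
44 [591.2  20.4 114.2] 15.1 22.6 120.0
18 [ 587.3 -154.9  111. ] -159.9 -117.4 115.2
```

Call:
arm_command(
  moves=[
    [0.95,[-1,-1.5,-2],[0,0,-0.002]],
    [0.95,[0,0,-3],[0,0,0]],
    [0.95,[0,0,-2],[0,0,0]],
    [0.95,[0,0,-1],[0,0,0]],
    [0.95,[0,0,-1],[0,0,0]],
    [0.95,[0,0,0],[0,0,0]],
    [0.95,[0,0,0],[0,0,0]],
  ],
)

```text
time_s: 32.63
tool_pos: [581.7, -72.9, 89.9]
tcp_rot: [180.0, -0.0, 83.4]
ft_force: [1.2, -0.9, -5.3]
grip_width: 20.0
grasp_force: 50.0
```

Call:
arm_command(
  moves=[
    [0.95,[0,0,-1],[0,0,0]],
    [0.95,[0,0,0],[0,0,0]],
    [0.95,[0,0,0],[0,0,0]],
  ],
)

```text
time_s: 32.88
tool_pos: [582.1, -72.8, 89.2]
tcp_rot: [179.9, -0.0, 83.4]
ft_force: [2.0, -0.6, -3.4]
grip_width: 19.9
grasp_force: 50.4
```

Call:
arm_command(
  moves=[
    [0.95,[0,0,-0.7],[0,0,0]],
    [0.95,[0,0,0],[0,0,0]],
    [0.95,[0,0,0],[0,0,0]],
  ],
)

```text
time_s: 33.13
tool_pos: [582.3, -72.8, 88.9]
tcp_rot: [179.9, -0.0, 83.4]
ft_force: [0.9, 0.1, 2.1]
grip_width: 20.4
grasp_force: 50.8
```

Call:
arm_command(
  moves=[
    [0.75,[0.3,0,0.5],[0,0,0]],
    [0.7,[0,0,0],[0,0,0]],
    [0.65,[0,0,0],[0,0,0]],
    [0.55,[0,0,0],[0,0,0]],
    [0.45,[0,0,0],[0,0,0]],
    [0.45,[0,0,0],[0,0,0]],
    [0.45,[0,0,5],[0,0,0]],
    [0.45,[0,0,15],[0,0,0]],
    [0.4,[0,0,30],[0,0,0]],
    [0.3,[0,0,30],[0,0,0]],
    [0.3,[0,0,20],[0,0,0]],
  ],
)

```text
time_s: 34.05
tool_pos: [582.6, -72.4, 191.5]
tcp_rot: [179.8, -0.0, 83.4]
ft_force: [-0.0, -0.7, -1.2]
grip_width: 59.4
grasp_force: 0.0
```

Call:
arm_command(
  moves=[
    [0,[-6,-20,0],[0,0,0]],
    [0,[-8,-38,0],[0,0,0]],
    [0,[-8,-38,0],[0,0,0]],
    [0,[-8,-38,0],[0,0,0]],
    [0,[-8,-38,0],[0,0,0]],
    [0,[-8,-38,0],[0,0,0]],
    [0,[-4,-20,0],[0,0,0]],
    [0,[0,0,0],[0,0,0]],
    [0,[0,0,0],[0,0,0]],
    [0,[0,0,0],[0,0,0]],
  ],
)

```text
time_s: 34.88
tool_pos: [532.1, -301.5, 188.9]
tcp_rot: [180.0, -0.1, 83.5]
ft_force: [-0.5, 0.4, 1.3]
grip_width: 85.6
grasp_force: 0.0
```

```bash
python3 cam.py 2>/dev/null; python3 ln.py
python3 - <<'E'
from h import *
I=np.load("I.npy"); 
c=arm.capture("scene")["color"]
a=cv2.resize(np.dstack([I[150:260,210:370]]*3),(640,440)); b=cv2.resize(c[150:270,210:385][...,::-1],(640,440))
cv2.imwrite("pics/fin.png",np.clip(np.hstack([a,b])*1.4,0,255).astype(np.uint8)[:,:][:, :][::1,::1]); 
i=cv2.imread("pics/fin.png"); cv2.imwrite("pics/fin.png",cv2.resize(np.vstack([i[:,:640],i[:,640:]]),(436,600)))
E
```

```text
34.8833 [ 532.06605497 -301.46749263  188.86430992] [ 1.79974877e+02 -5.38125770e-02  8.35058989e+01] [-0.4741781   0.36073233  1.25065855] [0.02061186 0.02372099 0.01837972]
66 [583.2 -61.2 109.7] -74.7 -50.0 112.0
221 [587.7 -13.  106.5] -36.7 9.6 111.6
24 [591.6  18.5 106.1] 15.5 20.6 110.5
180 [ 579.8 -134.3  107.3] -159.4 -110.1 111.4
21 [ 572.4 -164.   107.1] -170.4 -160.1 109.2
held front (np.float64(-28.2), np.float64(-6.52), np.int64(25), np.float64(0.16)) back (np.float64(32.41), np.float64(-6.35), np.int64(25), np.float64(0.22))
loose front (np.float64(-26.15), np.float64(-6.32), np.int64(25), np.float64(0.08)) back (np.float64(34.17), np.float64(-6.47), np.int64(25), np.float64(0.1))
bar front (np.float64(-15.87), np.float64(-6.78), np.int64(25), np.float64(0.39)) back (np.float64(20.73), np.float64(-6.77), np.int64(24), np.float64(0.51))
campos [ 356.40828587   11.53377333 1323.72069899]
```

View pics/fin.png

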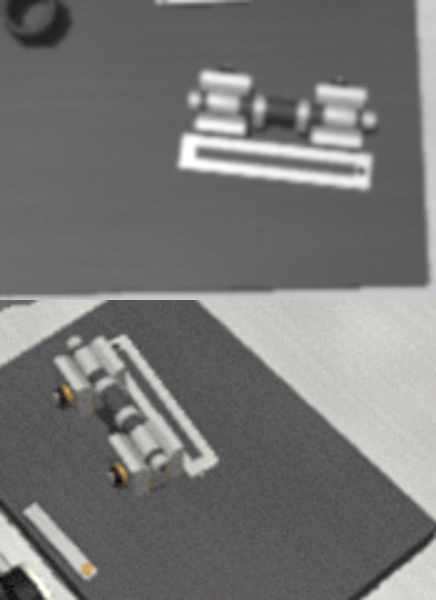

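The picture shows the camshaft seated in both Vs, with its bright journals at about (222,101) and (340,117) in the top half. The straightedge lies along both plain side faces and the switches are on the far side. The bystanders in view are where they were, so I'm handing in.

```bash
python3 -c "
from rig import arm
print(arm.job_done())"
```

```text
the job is handed in; nothing more can be done
None
```

The job is handed in at about 35 s: the V-blocks are lined up (to about 0.4°, loose block about 1 mm past dead flush), the straightedge lies against both plain side faces, and the camshaft is seated with each journal within its block.

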